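Clamp the small bottle in the slanted turnbuckle clamp

TASK

Stand the smallest of the screw-capped glass bottles (not the little vial) in the slanted clamp stand, its base flat on the sloping deck, between the two open jaws and against the two posts, and let go of it. Then turn the spoked turnbuckle, top knob coming down the slope, until it has drawn in both jaws and they grip the bottle firmly. Do not let the bottle fall over, and leave the other things standing where they are.

Things in the scene. Friction and masses are not known exactly. Their poses are not given: they have to be found in the camera images.
- small_bottle: Clear glass bottle with screw cap, the smallest capped bottle: 52 mm diameter, 100 mm tall, about 0.18 kg. Body cylindrical up to about 55 mm, then a sloping shoulder up to the cap, 32 mm in diameter from 81 to 100 mm. Origin: centre of the underside; z along its axis. Starts upright in one of three places, which it may swap with large_bottle and flask.
- seat (a point): Point on top of the clamp stand's sloping deck where the centre of the bottle's underside belongs. z: the deck's normal, 0.5 rad (28.6 deg) from vertical, leaning to the robot side; x: up the slope, away from the robot; y: left along the deck. The deck spans x -120 to +56, y -90 to +90 mm. The stand is fixed; its place and yaw vary.
- post_left (a point): Top centre of the left of two steel posts that keep the bottle from sliding down the slope: 12 mm diameter, 40 mm tall, at seat x = -26.5, y = +18.5 mm. A bottle on the seat just touches both posts and leans on them.
- post_right (a point): Top centre of the right post, at seat x = -26.5, y = -18.5 mm.
- jaw_left: Left clamp jaw: steel block, 17 mm thick, 50 mm tall, with a rubber face 30 mm long, 11 to 49 mm above the deck. Origin: on the face, at deck level, at seat x = 0. Slides along seat y, driven only by the turnbuckle. An arm 18 mm high runs down the slope to a lug at seat x = -85 mm (20 x 14 mm, 74 mm tall) with the threaded rod.
- jaw_right: Right clamp jaw, mirror image of jaw_left. Both faces are equally far from the seat: 37 mm - 3.2 mm x the turnbuckle's value in rad. They grip the bottle when this is 26 mm.
- turnbuckle (a joint): Angle of the turnbuckle's middle body, rad: 0 = slack, limit 4.5; starts at 0 to 1.4. It grows (tightens) as the body turns about seat -y: the top knob moves down the slope (seat -x). Each rad draws both jaws in by 3.2 mm; they meet the bottle at about 3.4 rad. Stays where it is left, even when gripping (friction 0.2 N m, 4.5 N at a knob).
- turnbuckle_axis (a point): Centre of the turnbuckle on its axis, which lies along seat y: at seat x = -85 mm (down the slope), 62 mm above the deck. Fixed to the deck, axes as seat. Steel barrel 40 mm long, 29 mm thick at most, with four spokes in its middle plane (seat y = 0), 90 deg apart, 7 mm thick.
- knob0 (a point): Centre of a black ball knob, 18 mm in diameter, at the end of spoke 0, 45 mm from the turnbuckle's axis. At joint value 0 it is straight above the axis (seat +z); at joint value q it has turned by q towards seat -x.
- knob1 (a point): The same on spoke 1: at joint value 0 it points to seat -x.
- knob2 (a point): The same on spoke 2: at joint value 0 it points to seat -z (towards the deck).
- knob3 (a point): The same on spoke 3: at joint value 0 it points to seat +x (towards the bottle's place).
- large_bottle: Bystander: capped glass bottle like the small one but bigger, 68 mm diameter, 130 mm tall. Origin: centre of the underside.
- flask: Bystander: conical flask with stopper, 69 mm diameter at the foot, 100 mm tall. Origin: centre of the underside.
- tall_bottle: Bystander: tall capped glass bottle, 73 mm diameter, 190 mm tall. Origin: centre of the underside.
- vial: Bystander: small screw-cap vial, 28 mm diameter, 60 mm tall. Origin: centre of the underside.
- timer: Bystander: round lab timer lying flat, 58 mm diameter, 16 mm thick. Origin: centre of the underside.
There are look-alikes about, which are no part of the job. What is shaped like the small_bottle but black or yellow is not meant.

How it is judged:
By the outcome, as a careful person would: the job done as asked, in the order asked, and still so for the second after the job is handed in, with the robot touching nothing.
It also fails if it takes over 72 s, if anything falls off the work surface, if the arm or the gripper's body presses on something with over 40 N, if the wrist force passes 120 N, or if a joint passes its speed limit or range.

ROBOT

A 6-joint arm with a two-finger parallel gripper is mounted at the origin on a cart in front of the work surface, level with it; the furniture and walls round the work are solid. World frame = base frame: x ahead of the robot, y to its left, z up, the work surface at z = 0. Lengths are in m, angles in rad, forces in N, time in s.
With the tool pointing down it reaches from about 0.225 to 0.875 m from the base axis. Payload 3.4 kg.
Tool frame: the origin (TCP) lies at the very end of the fingers, on their centre line; the grasp point (between the pads) lies 19 mm behind it; z points along the fingers, y is the line along which they close (so a half turn about z gives the same grasp; the last joint's range is limited). The gripper opens to 85 mm and grips with 20 to 120 N. Pads are 22 mm wide; open, the fingers measure 114 mm over their backs; the gripper's body (76 mm by 85 mm) begins 54 mm behind the grasp point. The pads swing forward as they close: fully open they stand 13 mm farther back than shut.
Start: joints at [1.032, 0.276, 1.505, -0, 1.361, -0.121], TCP at [0.233, 0.526, 0.231] pointing down, gripper open.
Joint ranges: [-2.89, 2.89], [-0.75, 2.08], [0.22, 2.7], [-1.18, 4.32], [0.11, 2.71], [-2.7, 2.7]. Speed limits (rad/s): [2.57, 2.57, 3.14, 3.14, 3.14, 3.14].

INTERFACE

Orientations are given as a unit quaternion [w, x, y, z].
In Python, from rig import get_state, optics, sign_off gives the robot as it stands.
- The arm moves only by the tool send_rows, never from a script. Its argument "increments" is a list of rows, each an object with "gripper": the gripper's target within -1 to 1 (shut at 1, half-way at 0, fully open at -1); "linear": the shift along the world's x, y, z in m, a list of three; "delta_rot": the turn, a rotation vector about the world's x, y, z in rad, a list of three. In form: [{"gripper": gripper, "linear": [dx, dy, dz], "delta_rot": [rx, ry, rz]}, ...]. A call has 1 to 8 rows; each row is the pose to reach, as a shift and turn from the pose commanded when the call began; what a row does not reach only later rows make up. A row lasts 1/10 s, in which the tool goes at most 50 mm and 8.59 degrees, less where a joint would pass 70% of its speed; a pose out of reach is approached as far as the arm can. A call with a gripper value outside its range is refused whole. The fingers move at their own pace and stop on an object; "newtons" is the grip in N (left out, the last holds). Time passes only in rows, so rows that repeat a pose let the fingers close. It gives the time, the measured TCP pose, the force, the opening and the grip force at its end, in the units of the state.
- get_state(): the state, without advancing time (a new reading comes with each control period).
- optics.get_image(name): name is "side" or "top" or "wrist"; returns a dict with "pixels" (400x640x3 uint8, blue, green, red), "K" (3x3 intrinsics, pixels), "k1" (the pictures are not rectified: a ray, as slopes to the right and down, at radius r is drawn at 1 + k1 r^2 times it, then the intrinsics apply), "rvec" (rotation vector, rad) and "tvec" (3), from world to camera coordinates, as OpenCV has them; the wrist camera has in their place "T_tool_cam" (4x4, takes a point from camera to tool coordinates, whose origin is the TCP and whose axes are the flange's). Camera axes: x right, y down, z forward; pixel columns grow to the right and rows downward; lengths in m; the calibration is good to about 2 mm. A picture is of the moment at which its call begins: read the wrist's pose just before it. There is no depth.
- sign_off(): hands the job in; it is judged then, once.
The state is a dict: "clock": time; "qpos": joint angles; "qd": joint speeds; "effort": joint torques, N m; "position": TCP position; "ee_rot": TCP orientation; "contact_force": force on the tool from outside, world axes, zero at the start; "moment": the same for the moment, N m; "width": finger opening in m; "gripper_force": force on a finger pad.
Only numpy, scipy, OpenCV 4.12 (cv2) and the standard library are available. Lean on these libraries where they do the work, as an engineer would, in place of code of your own. Each camera call takes 0.05 s, during which the arm holds its last target. There are 200 camera calls.

## Working session

There is one attempt and no reset: what is moved stays moved. The work goes in short steps, Python scripts to look and compute and a tool call to move; the robot and the scene stay as the last step left them, time stands still between calls to the robot, and variables do not carry over. Pictures are saved under pics/ and viewed, at most 10 in all, crops included, and the job is handed in when it is done.

Besides the shell and the picture viewer there is one more tool, called after ">>>" by a JSON object that holds its "fn" and its "kwargs". send_rows: Moves the arm, as the interface text tells. Its arguments: {"type":"object","properties":{"increments":{"type":"array"},"newtons":{"type":"number"}},"required":["increments"]}

```bash
mkdir -p pics; ls; cat > h.py <<'E'
import numpy as np, cv2
from rig import get_state, optics, sign_off
from scipy.spatial.transform import Rotation as R
def cam(name):
    s=get_state(); im=optics.get_image(name); K=np.array(im["K"]); 
    if name=="wrist":
        q=s["ee_rot"]; T=np.eye(4); T[:3,:3]=R.from_quat([q[1],q[2],q[3],q[0]]).as_matrix(); T[:3,3]=s["position"]
        W=T@np.array(im["T_tool_cam"]); Rc=W[:3,:3].T; t=-Rc@W[:3,3]
    else:
        Rc=cv2.Rodrigues(np.array(im["rvec"],float))[0]; t=np.array(im["tvec"],float).ravel()
    return dict(p=np.array(im["pixels"]),K=K,k1=float(im["k1"]),R=Rc,t=t)
def proj(c,P):
    P=np.atleast_2d(P).astype(float)
    return cv2.projectPoints(P,cv2.Rodrigues(c["R"])[0],c["t"],c["K"],np.array([c["k1"],0,0,0,0]))[0].reshape(-1,2)
def ray(c,uv):
    n=cv2.undistortPointsIter(np.array([[uv]],float),c["K"],np.array([c["k1"],0,0,0,0]),None,None,(3,50,1e-9)).ravel()
    d=c["R"].T@np.array([n[0],n[1],1]); return -c["R"].T@c["t"], d/np.linalg.norm(d)
def onz(c,uv,z):
    o,d=ray(c,uv); return o+d*(z-o[2])/d[2]
def tri(*cu):
    A=np.zeros((3,3));b=np.zeros(3)
    for c,uv in cu:
        o,d=ray(c,uv); M=np.eye(3)-np.outer(d,d); A+=M;b+=M@o
    return np.linalg.solve(A,b)
def save(c,n): 
    import pickle; cv2.imwrite(f"pics/{n}.png",c["p"]); pickle.dump(c,open(f"pics/{n}.pkl","wb"))
def load(n):
    import pickle; return pickle.load(open(f"pics/{n}.pkl","rb"))
E
python3 - <<'E'
from h import *
print(get_state())
for n in("top","side"):
    c=cam(n);save(c,n+"0");print(n,c["K"].ravel(),c["k1"],-c["R"].T@c["t"],c["R"])
E
```

```text
pics
{'clock': 0.0, 'qpos': array([ 1.03198991e+00,  2.76568173e-01,  1.50617157e+00,  1.21322214e-05,
        1.36068222e+00, -1.21005817e-01]), 'qd': array([ 0.0001062 , -0.00057786, -0.00031021,  0.00087269, -0.00175705,
        0.00161209]), 'effort': array([-3.00860076e-03, -4.16769111e+01, -2.45802552e+01, -3.66975546e-04,
        1.09451966e-02,  2.43815848e-07]), 'position': array([0.23302987, 0.52506858, 0.23043969]), 'ee_rot': array([-3.01918942e-04,  2.07385387e-01,  9.78258894e-01, -8.63411375e-04]), 'contact_force': array([ 9.77214521e-04, -1.00492607e+00,  5.85340128e-01]), 'moment': array([-0.01756402,  0.02468471, -0.03282522]), 'gripper_force': 0.0, 'width': 0.08574483225443122}
top [426.39764214   0.         323.10334131   0.         426.39764214
 200.55428762   0.           0.           1.        ] -0.09260803986548205 [ 0.30518724 -0.05404243  1.04003657] [[-0.08601575 -0.99628605 -0.00392452]
 [-0.9751965   0.08499999 -0.20436925]
 [ 0.20394382 -0.0137518  -0.978886  ]]
side [456.19924309   0.         318.7922462    0.         456.19924309
 204.25776683   0.           0.           1.        ] -0.04927268739481256 [ 0.09814655 -0.72969638  0.49702963] [[ 0.85292833 -0.52158576  0.02148384]
 [-0.2114749  -0.38285718 -0.89927679]
 [ 0.47727521  0.76247536 -0.43685203]]
```

View pics/top0.png

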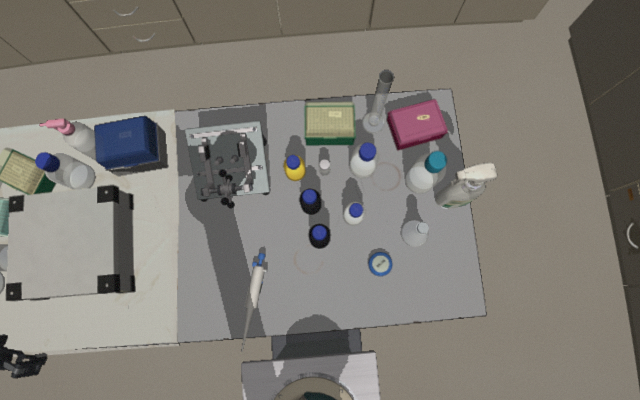

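View pics/side0.png

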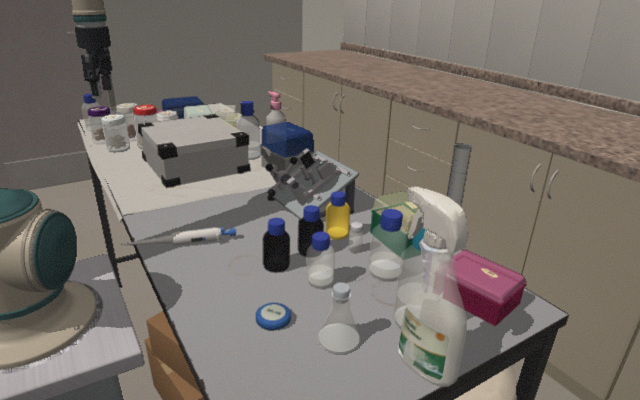

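Top view: the candidates are the clear capped bottle (354,213), the larger clear bottle (363,160), two black look-alikes (310,201) and (319,236), a yellow one (294,168) and the vial (324,167). By description I choose (354,213), which is (320,258) in the side view. The clamp stand is at (230,163) in the top view. Next, a close crop of the bottle and the stand.

```bash
python3 - <<'E'
from h import *
t=load("top0");s=load("side0")
for n,a,b in(("small",(356,210),(320,239)),("large",(368,150),(391,217)),("blk",(319,229),(276,225))):
    print(n,tri((t,a),(s,b)))
a=cv2.resize(t["p"][105:225,175:285],None,fx=3.6,fy=3.6,interpolation=cv2.INTER_CUBIC)
b=cv2.resize(s["p"][135:215,250:350],None,fx=4,fy=4,interpolation=cv2.INTER_CUBIC)
d=cv2.resize(s["p"][200:300,250:430],None,fx=2.2,fy=2.2,interpolation=cv2.INTER_CUBIC)
H=np.zeros((600,800,3),np.uint8)
H[:a.shape[0],:a.shape[1]]=a; H[:b.shape[0],400:800]=b
H[330:330+d.shape[0],400:400+d.shape[1]]=d
cv2.imwrite("pics/crop1.png",H)
E
```

```text
small [ 0.47367286 -0.1392126   0.08923964]
large [ 0.60261844 -0.17704183  0.11820435]
blk [ 0.43488112 -0.05079613  0.0863455 ]
```

View pics/crop1.png

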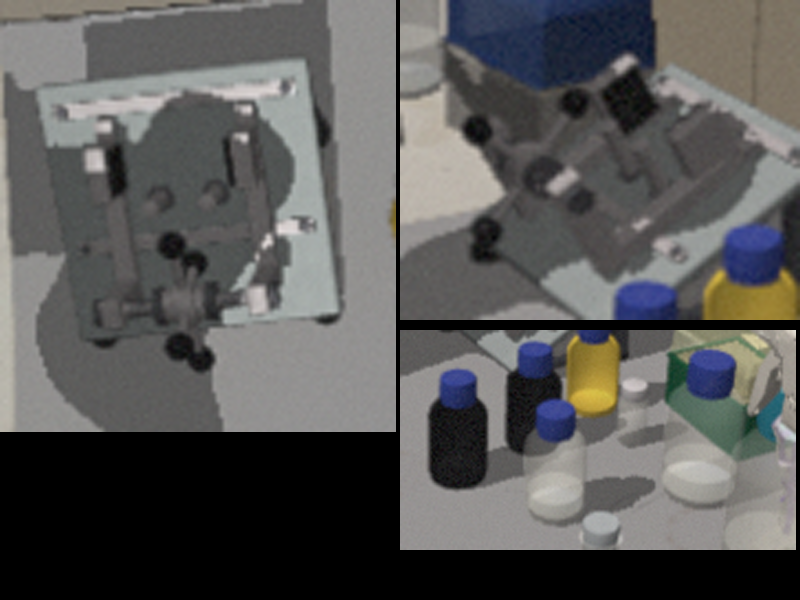

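Crop 1 confirms the choice: clear, with contents, smaller than the neighbouring clear bottle. Its cap is at about (0.474, -0.139), 0.09 high. The stand shows deck corners, four knobs and jaws. I'll fit the stand pose and q from these.

```bash
cat > fit.py <<'E'
from h import *
from scipy.optimize import least_squares
def Rs(yaw): return R.from_euler("z",yaw).as_matrix()@R.from_euler("y",-0.5).as_matrix()
def pts(p,L): return np.array([p[0],p[1],p[2]])+np.atleast_2d(L)/1000@Rs(p[3]).T
def knob(q,k):
    a=q+k*np.pi/2; return [-85-45*np.sin(a),0,62+45*np.cos(a)]
C=[(56,90,0),(56,-90,0),(-120,-90,0),(-120,90,0)]
def fit(obs,x0):
    # obs: (cam, uv, fn(q)->local)
    f=lambda p:np.concatenate([(proj(c,pts(p,g(p[4])))[0]-uv) for c,uv,g in obs])
    return least_squares(f,x0,loss="soft_l1")
E
python3 - <<'E'
from fit import *
t=load("top0");s=load("side0")
o=[]
for L,(u,v) in zip(C,[(38,88),(305,62),(340,317),(85,340)]): o.append((t,np.array([175+u/3.6,105+v/3.6]),lambda q,L=L:L))
T=[(180,346),(200,360),(195,262),(171,244)]  # downhigh, downlow, uplow, uphigh
S=[(78,128),(85,232),(180,202),(175,100)]
o.append((s,np.array([250+265/4,135+65/4]),lambda q:C[1]))
best=[]
for sh in(0,1):
  oo=list(o)
  for i in range(4):
    k=i+sh
    oo.append((t,np.array([175+T[i][0]/3.6,105+T[i][1]/3.6]),lambda q,k=k:knob(q,k)))
    oo.append((s,np.array([250+S[i][0]/4,135+S[i][1]/4]),lambda q,k=k:knob(q,k)))
  r=fit(oo,[0.6,0.15,0.07,-0.05,0.5]); print(sh,r.cost,r.x.round(4)); print(r.fun.reshape(-1,2).round(1).tolist())
E
```

```text
0 64.02594236738868 [0.6525 0.1528 0.0753 0.0151 0.3495]
[[-0.8, -0.2], [0.6, -0.9], [0.2, -0.1], [-1.2, 0.8], [42.6, 20.3], [-0.3, 0.2], [-0.1, -0.1], [0.2, 0.1], [0.4, -1.0], [-0.3, 1.0], [0.3, -0.4], [0.3, 0.6], [-0.0, 0.4]]
1 64.0259423673923 [ 0.6525  0.1528  0.0753  0.0151 -1.2213]
[[-0.8, -0.2], [0.6, -0.9], [0.2, -0.1], [-1.2, 0.8], [42.6, 20.3], [-0.3, 0.2], [-0.1, -0.1], [0.2, 0.1], [0.4, -1.0], [-0.3, 1.0], [0.3, -0.4], [0.3, 0.6], [-0.0, 0.4]]
```

The fit is good: seat at about (0.6525, 0.153, 0.075), yaw 0.015, q about 0.35. Now I'll move above the bottle.

>>> {"fn": "send_rows", "kwargs": {"increments": [{"gripper":-1,"linear":[0.015,-0.04,0],"delta_rot":[0,0,0.05]},{"gripper":-1,"linear":[0.03,-0.085,0],"delta_rot":[0,0,0.1]},{"gripper":-1,"linear":[0.045,-0.13,0],"delta_rot":[0,0,0.15]},{"gripper":-1,"linear":[0.06,-0.175,0],"delta_rot":[0,0,0.2]},{"gripper":-1,"linear":[0.08,-0.22,0],"delta_rot":[0,0,0.25]},{"gripper":-1,"linear":[0.095,-0.265,0],"delta_rot":[0,0,0.3]},{"gripper":-1,"linear":[0.11,-0.31,0],"delta_rot":[0,0,0.35]},{"gripper":-1,"linear":[0.13,-0.355,0],"delta_rot":[0,0,0.418]}]}}

```text
clock: 0.9
position: [0.3628, 0.1688, 0.2312]
ee_rot: [-0.0, -0.002, 1.0, 0.0]
contact_force: [1.4, 0.1, 0.3]
width: 0.0852
gripper_force: 0.0
```

>>> {"fn": "send_rows", "kwargs": {"increments": [{"gripper":-1,"linear":[0.015,-0.045,0],"delta_rot":[0,0,0]},{"gripper":-1,"linear":[0.03,-0.09,0],"delta_rot":[0,0,0]},{"gripper":-1,"linear":[0.045,-0.135,0],"delta_rot":[0,0,0]},{"gripper":-1,"linear":[0.06,-0.18,0],"delta_rot":[0,0,0]},{"gripper":-1,"linear":[0.075,-0.225,0],"delta_rot":[0,0,0]},{"gripper":-1,"linear":[0.09,-0.27,0],"delta_rot":[0,0,0]},{"gripper":-1,"linear":[0.11,-0.31,0],"delta_rot":[0,0,0]},{"gripper":-1,"linear":[0.11,-0.31,0],"delta_rot":[0,0,0]}]}}

```text
clock: 1.7
position: [0.4757, -0.1446, 0.2307]
ee_rot: [0.001, 0.002, 1.0, -0.001]
contact_force: [-1.5, -0.1, -0.6]
width: 0.0854
gripper_force: 0.0
```

```bash
python3 - <<'E'
from h import *
s=get_state();print({k:np.round(s[k],3) for k in("clock","position","ee_rot","qpos","contact_force")})
c=cam("wrist");save(c,"w1");print(-c["R"].T@c["t"]);print(proj(c,[[.474,-.139,0],[.474,-.139,.1]]))
E
```

```text
{'clock': np.float64(1.7), 'position': array([ 0.476, -0.145,  0.231]), 'ee_rot': array([ 0.001,  0.002,  1.   , -0.001]), 'qpos': array([-0.434,  0.158,  1.665, -0.002,  1.316, -1.999]), 'contact_force': array([-1.507, -0.125, -0.569])}
[ 0.39701426 -0.14452535  0.37172217]
[[330.09836649 160.47374456]
 [331.89588627 185.63375963]]
```

View pics/w1.png

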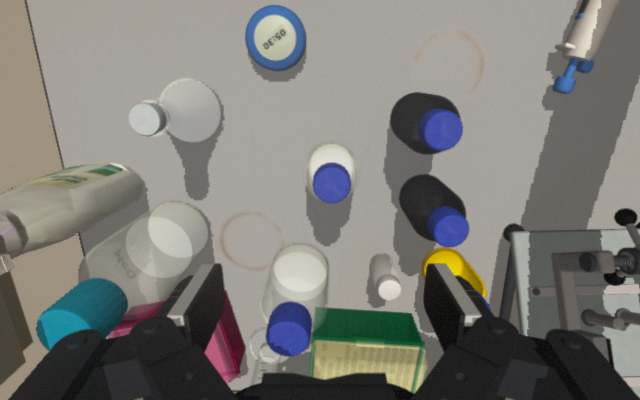

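The wrist view shows the small bottle's cap at (331,183), within 2 mm of the estimate. Black bottles are to its right and nothing is near the fingers. Descending onto the cap.

>>> {"fn": "send_rows", "kwargs": {"increments": [{"gripper":-1,"linear":[-0.003,0.005,-0.03],"delta_rot":[0,0,0]},{"gripper":-1,"linear":[-0.003,0.0055,-0.07],"delta_rot":[0,0,0]},{"gripper":-1,"linear":[-0.003,0.0055,-0.11],"delta_rot":[0,0,0]},{"gripper":-1,"linear":[-0.003,0.0055,-0.14],"delta_rot":[0,0,0]},{"gripper":-1,"linear":[-0.003,0.0055,-0.15],"delta_rot":[0,0,0]},{"gripper":-1,"linear":[-0.003,0.0055,-0.15],"delta_rot":[0,0,0]},{"gripper":0.6,"linear":[-0.003,0.0055,-0.15],"delta_rot":[0,0,0]},{"gripper":1,"linear":[-0.003,0.0055,-0.15],"delta_rot":[0,0,0]}], "newtons": 40}}

```text
clock: 2.55
position: [0.4717, -0.1343, 0.083]
ee_rot: [0.002, -0.0, 1.0, -0.001]
contact_force: [0.9, 0.9, 0.0]
width: 0.0587
gripper_force: 0.0
```

>>> {"fn": "send_rows", "kwargs": {"increments": [{"gripper":1,"linear":[0,0,0],"delta_rot":[0,0,0]},{"gripper":1,"linear":[0,0,0],"delta_rot":[0,0,0]},{"gripper":1,"linear":[0,0,0],"delta_rot":[0,0,0]},{"gripper":1,"linear":[0,0,0],"delta_rot":[0,0,0]},{"gripper":1,"linear":[0,0,0],"delta_rot":[0,0,0]}]}}

```text
clock: 3.05
position: [0.4713, -0.1346, 0.0826]
ee_rot: [0.001, -0.0, 1.0, -0.001]
contact_force: [-1.5, -0.1, 6.4]
width: 0.0309
gripper_force: 39.1
```

>>> {"fn": "send_rows", "kwargs": {"increments": [{"gripper":1,"linear":[0,0,0.02],"delta_rot":[0,0,0]},{"gripper":1,"linear":[0,0,0.055],"delta_rot":[0,0,0]},{"gripper":1,"linear":[0,0,0.095],"delta_rot":[0,0,0]},{"gripper":1,"linear":[0,0,0.135],"delta_rot":[0,0,0]},{"gripper":1,"linear":[0,0,0.165],"delta_rot":[0,0,0]},{"gripper":1,"linear":[0,0,0.175],"delta_rot":[0,0,0]},{"gripper":1,"linear":[0.01,0.02,0.175],"delta_rot":[0,0,0]},{"gripper":1,"linear":[0.02,0.05,0.175],"delta_rot":[0,0,0]}]}}

```text
clock: 3.85
position: [0.4901, -0.0845, 0.2555]
ee_rot: [-0.001, 0.001, 1.0, -0.0]
contact_force: [0.5, -0.1, -1.6]
width: 0.0314
gripper_force: 39.9
```

>>> {"fn": "send_rows", "kwargs": {"increments": [{"gripper":1,"linear":[0.01,0.035,0],"delta_rot":[0,-0.07,0]},{"gripper":1,"linear":[0.02,0.07,0],"delta_rot":[0,-0.14,0]},{"gripper":1,"linear":[0.03,0.105,0],"delta_rot":[0,-0.21,0]},{"gripper":1,"linear":[0.04,0.14,0],"delta_rot":[0,-0.28,0]},{"gripper":1,"linear":[0.05,0.175,0],"delta_rot":[0,-0.35,0]},{"gripper":1,"linear":[0.06,0.21,0],"delta_rot":[0,-0.42,0.005]},{"gripper":1,"linear":[0.064,0.234,0],"delta_rot":[0,-0.5,0.01]},{"gripper":1,"linear":[0.064,0.236,0],"delta_rot":[0,-0.5,0.01]}]}}

```text
clock: 4.65
position: [0.5503, 0.1542, 0.2525]
ee_rot: [0.244, -0.007, 0.97, 0.0]
contact_force: [-0.5, 0.5, -2.3]
width: 0.0309
gripper_force: 40.0
```

```bash
python3 - <<'E'
from fit import *
s=get_state();print({k:np.round(s[k],4) for k in("clock","position","ee_rot","qpos","contact_force","width")})
p=[.6525,.1528,.0753,.0151,.3495]
L=C+[(-26.5,18.5,40),(-26.5,-18.5,40),(0,0,0),(-85,0,62)]+[knob(p[4],k) for k in range(4)]
W=pts(p,L)
c=cam("wrist");save(c,"w2");print(proj(c,W).round(0).tolist())
m=c["p"].copy()
for u,v in proj(c,W): cv2.drawMarker(m,(int(u),int(v)),(0,0,255),0,8,1)
cv2.imwrite("pics/w2m.png",m)
E
```

```text
{'clock': np.float64(4.65), 'position': array([0.5503, 0.1542, 0.2525]), 'ee_rot': array([ 2.442e-01, -7.100e-03,  9.697e-01,  2.000e-04]), 'qpos': array([ 0.2133,  0.0353,  1.8629, -0.1398,  0.7638, -1.2948]), 'contact_force': array([-0.5241,  0.4789, -2.2958]), 'width': np.float64(0.0309)}
[[406.0, 226.0], [238.0, 225.0], [224.0, 47.0], [420.0, 48.0], [342.0, 156.0], [301.0, 156.0], [322.0, 174.0], [321.0, 86.0], [321.0, 61.0], [321.0, 30.0], [322.0, 105.0], [321.0, 144.0]]
```

View pics/w2m.png

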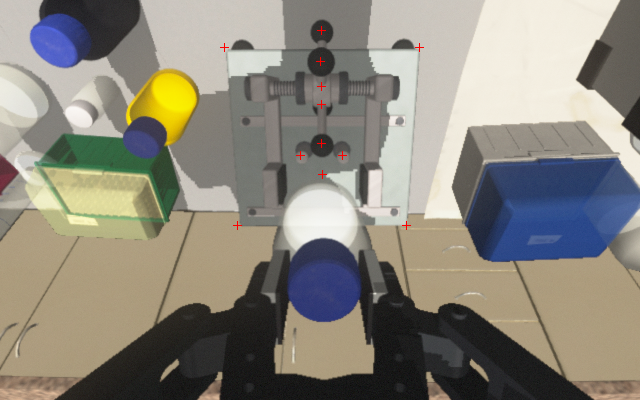

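The wrist view shows the bottle held straight, with the stand's predicted points (red) within about 2 px at the knobs, posts (301,156)/(342,156) and corners. I'll refit once with wrist points and compute the tool pose in seat coordinates.

```bash
cat > refit.py <<'E'
from fit import *
t=load("top0");s=load("side0");w=load("w2")
o=[]
for L,(u,v) in zip(C,[(38,88),(305,62),(340,317),(85,340)]): o.append((t,np.array([175+u/3.6,105+v/3.6]),lambda q,L=L:L))
T=[(180,346),(200,360),(195,262),(171,244)];S=[(78,128),(85,232),(180,202),(175,100)]
for i in range(4):
    o.append((t,np.array([175+T[i][0]/3.6,105+T[i][1]/3.6]),lambda q,k=i:knob(q,k)))
    o.append((s,np.array([250+S[i][0]/4,135+S[i][1]/4]),lambda q,k=i:knob(q,k)))
for L,uv in zip([C[1],C[0],C[2],C[3]],[(238,225),(407,225),(227,49),(418,48)]): pass
for L,uv in zip([C[1],C[0]],[(238,225),(407,225)]): o.append((w,np.array(uv,float),lambda q,L=L:L))
for k,uv in((0,(321,61)),(1,(321,31)),(3,(321,144))): o.append((w,np.array(uv,float),lambda q,k=k:knob(q,k)))
r=fit(o,[.65,.153,.075,.015,.35]);p=r.x
E
cat >> h.py <<'E'
def tool_in_seat(p):
    from fit import Rs
    s=get_state();q=s["ee_rot"];Rt=R.from_quat([q[1],q[2],q[3],q[0]]).as_matrix();M=Rs(p[3])
    return (M.T@(np.array(s["position"])-p[:3])*1000).round(1),(M.T@Rt).round(3)
E
python3 - <<'E'
from refit import *
print(p.round(4),r.fun.reshape(-1,2).round(1).tolist())
print(tool_in_seat(p)); print(Rs(p[3]).round(3).tolist())
E
```

```text
[0.6529 0.1529 0.0747 0.0162 0.3543] [[-0.8, -0.2], [0.5, -1.0], [0.2, -0.2], [-1.2, 0.8], [-0.2, 0.1], [-0.0, 0.2], [0.3, -0.1], [0.6, -0.8], [-0.2, 0.8], [0.5, -0.3], [0.4, 0.5], [0.1, 0.6], [0.3, 0.1], [-0.7, 0.3], [-0.4, 0.1], [0.4, -0.2], [0.2, -0.3]]
(array([ -3.4,   2. , 205.4]), array([[-1.   ,  0.001, -0.006],
       [ 0.001,  1.   , -0.005],
       [ 0.006, -0.005, -1.   ]]))
[[0.877, -0.016, -0.479], [0.014, 1.0, -0.008], [0.479, 0.0, 0.878]]
```

>>> {"fn": "send_rows", "kwargs": {"increments": [{"gripper":1,"linear":[0.0065,-0.002,0.0035],"delta_rot":[0,0,0.004]},{"gripper":1,"linear":[0.016,-0.002,-0.014],"delta_rot":[0,0,0.004]},{"gripper":1,"linear":[0.028,-0.0017,-0.036],"delta_rot":[0,0,0.004]},{"gripper":1,"linear":[0.04,-0.0015,-0.058],"delta_rot":[0,0,0.004]},{"gripper":1,"linear":[0.05,-0.0013,-0.0755],"delta_rot":[0,0,0.004]},{"gripper":1,"linear":[0.057,-0.001,-0.0885],"delta_rot":[0,0,0.004]},{"gripper":1,"linear":[0.06,-0.001,-0.0945],"delta_rot":[0,0,0.004]},{"gripper":1,"linear":[0.06,-0.001,-0.0945],"delta_rot":[0,0,0.004]}]}}

```text
clock: 5.5
position: [0.6151, 0.1495, 0.1608]
ee_rot: [0.246, -0.006, 0.969, -0.0]
contact_force: [-0.1, -0.0, -1.2]
width: 0.031
gripper_force: 40.1
```

```bash
python3 - <<'E'
from refit import *
print(tool_in_seat(p)[0],get_state()["contact_force"].round(1))
L=[(26*np.cos(a),26*np.sin(a),0) for a in np.arange(0,6.28,.3)]
H=np.zeros((400,800,3),np.uint8)
c=cam("side");save(c,"s3");H=cv2.resize(c["p"][110:230,230:380],None,fx=5,fy=5,interpolation=cv2.INTER_CUBIC)
# bottle axis in predicted position
cv2.imwrite("pics/s3c.png",H[:600,:750])
E
```

```text
[ 8.  -2.9 93.7] [-0.1 -0.  -1.2]
```

View pics/s3c.png

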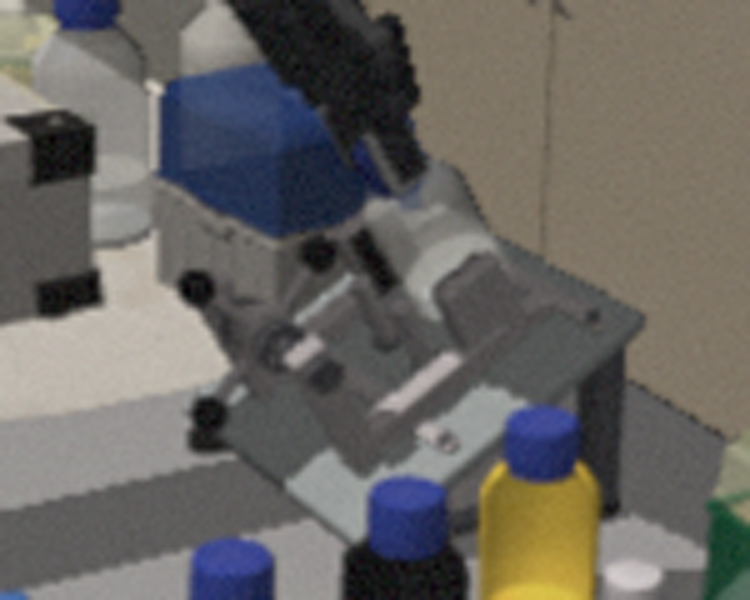

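The bottle is upright to the deck between the jaws, upslope of the posts, roughly 11 mm above the deck. Lowering slowly.

>>> {"fn": "send_rows", "kwargs": {"increments": [{"gripper":1,"linear":[-0.0027,0.0029,-0.0014],"delta_rot":[0,0,0]},{"gripper":1,"linear":[-0.0008,0.0029,-0.005],"delta_rot":[0,0,0]},{"gripper":1,"linear":[0.0007,0.0029,-0.0075],"delta_rot":[0,0,0]},{"gripper":1,"linear":[0.0016,0.0029,-0.0093],"delta_rot":[0,0,0]},{"gripper":1,"linear":[0.0016,0.0029,-0.0093],"delta_rot":[0,0,0]}]}}

```text
clock: 6.05
position: [0.6159, 0.1541, 0.1525]
ee_rot: [0.247, -0.007, 0.969, 0.001]
contact_force: [0.4, -0.3, -2.3]
width: 0.0306
gripper_force: 40.1
```

```bash
python3 - <<'E'
from refit import *
print(tool_in_seat(p)[0],Rs(p[3]).T@get_state()["contact_force"])
E
```

```text
[ 4.8  1.8 86. ] [-0.7923436  -0.30093982 -2.17293061]
```

>>> {"fn": "send_rows", "kwargs": {"increments": [{"gripper":1,"linear":[0.0005,-0.0015,-0.001],"delta_rot":[0,0,0]},{"gripper":1,"linear":[0.001,-0.0015,-0.0018],"delta_rot":[0,0,0]},{"gripper":1,"linear":[0.0015,-0.0015,-0.0027],"delta_rot":[0,0,0]},{"gripper":1,"linear":[0.0015,-0.0015,-0.0027],"delta_rot":[0,0,0]}]}}

```text
clock: 6.45
position: [0.6168, 0.1526, 0.1522]
ee_rot: [0.248, -0.007, 0.969, 0.001]
contact_force: [-11.3, -0.7, 14.2]
width: 0.0307
gripper_force: 41.8
```

```bash
python3 - <<'E'
from refit import *
print(tool_in_seat(p)[0],Rs(p[3]).T@get_state()["contact_force"])
E
```

```text
[ 5.5  0.3 85.3] [-3.11982793 -0.53993554 17.87267487]
```

Deck contact at about 18 N. I'll ease off and slide down onto the posts.

>>> {"fn": "send_rows", "kwargs": {"increments": [{"gripper":1,"linear":[-0.0009,0,0.0016],"delta_rot":[0,0,0]},{"gripper":1,"linear":[-0.0027,0,0.0006],"delta_rot":[0,0,0]},{"gripper":1,"linear":[-0.0044,0,-0.0003],"delta_rot":[0,0,0]},{"gripper":1,"linear":[-0.0053,0,-0.0008],"delta_rot":[0,0,0]},{"gripper":1,"linear":[-0.0053,0,-0.0008],"delta_rot":[0,0,0]}]}}

```text
clock: 6.95
position: [0.6141, 0.1526, 0.1509]
ee_rot: [0.25, -0.007, 0.968, 0.001]
contact_force: [-0.7, -0.8, 5.0]
width: 0.0308
gripper_force: 40.8
```

```bash
python3 - <<'E'
from refit import *
print(tool_in_seat(p)[0],Rs(p[3]).T@get_state()["contact_force"])
E
```

```text
[ 2.4  0.3 85.5] [ 1.80675965 -0.74287356  4.74608705]
```

>>> {"fn": "send_rows", "kwargs": {"increments": [{"gripper":1,"linear":[-0.0013,0,-0.0007],"delta_rot":[0,0,0]},{"gripper":1,"linear":[-0.0022,0,-0.0012],"delta_rot":[0,0,0]},{"gripper":1,"linear":[-0.0022,0,-0.0012],"delta_rot":[0,0,0]}]}}

```text
clock: 7.25
position: [0.6127, 0.1527, 0.1504]
ee_rot: [0.251, -0.007, 0.968, 0.001]
contact_force: [-0.6, -1.0, 6.2]
width: 0.031
gripper_force: 40.9
```

```bash
python3 - <<'E'
from refit import *
print(tool_in_seat(p),Rs(p[3]).T@get_state()["contact_force"])
E
```

```text
(array([ 1. ,  0.4, 85.7]), array([[-1.   ,  0.001,  0.007],
       [ 0.001,  1.   , -0.003],
       [-0.007, -0.003, -1.   ]])) [ 2.45040602 -1.0004043   5.68245027]
```

>>> {"fn": "send_rows", "kwargs": {"increments": [{"gripper":0.3,"linear":[0,0,0],"delta_rot":[0,0,0]},{"gripper":0,"linear":[0,0,0],"delta_rot":[0,0,0]},{"gripper":-0.5,"linear":[0,0,0],"delta_rot":[0,0,0]},{"gripper":-0.5,"linear":[-0.003,0,0.005],"delta_rot":[0,0,0]},{"gripper":-0.5,"linear":[-0.012,0,0.022],"delta_rot":[0,0,0]},{"gripper":-0.5,"linear":[-0.024,0,0.044],"delta_rot":[0,0,0]},{"gripper":-0.5,"linear":[-0.041,0,0.075],"delta_rot":[0,0,0]},{"gripper":-0.5,"linear":[-0.041,0,0.075],"delta_rot":[0,0,0]}]}}

```text
clock: 8.05
position: [0.5697, 0.1531, 0.2277]
ee_rot: [0.251, -0.007, 0.968, 0.001]
contact_force: [-0.0, 0.1, 0.0]
width: 0.0642
gripper_force: 0.0
```

```bash
python3 - <<'E'
from refit import *
print(p.round(4),tool_in_seat(p),get_state()["contact_force"],get_state()["width"])
c=cam("wrist");save(c,"w4");m=c["p"].copy()
an=np.arange(0,6.28,.1)
for Z,r0,col in((0,26,(0,0,255)),(100,16,(0,255,0)),(55,26,(0,255,255))):
  for u,v in proj(c,pts(p,[(r0*np.cos(a),r0*np.sin(a),Z) for a in an])): cv2.circle(m,(int(round(u)),int(round(v))),0,col,-1)
for k in range(4):
  u,v=proj(c,pts(p,knob(p[4],k)))[0]; cv2.drawMarker(m,(int(u),int(v)),(0,0,255),0,8,1)
cv2.imwrite("pics/w4m.png",cv2.resize(m[:320,190:450],None,fx=1.85,fy=1.85,interpolation=cv2.INTER_CUBIC))
E
```

```text
[0.6529 0.1529 0.0747 0.0162 0.3543] (array([  0.3,   1.6, 174.2]), array([[-1.   ,  0.001,  0.008],
       [ 0.001,  1.   , -0.002],
       [-0.008, -0.002, -1.   ]])) [-0.03583391  0.08270394  0.02223721] 0.06420914759109862
```

View pics/w4m.png

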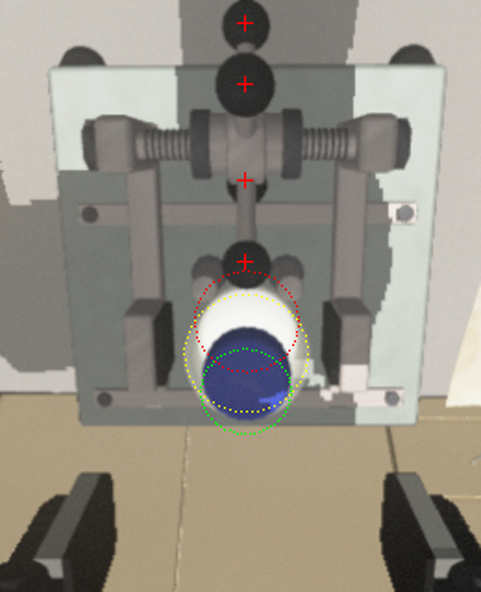

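The bottle stands against the posts (crop (210,270) and (288,270)), but the cap at (247,373) looks about 5 mm downslope of the prediction. I'll check the cap position numerically with all cameras.

```bash
cat > cap.py <<'E'
from refit import *
def blob(c,P,dw=25):
    u,v=proj(c,P)[0].astype(int); m=np.zeros(c["p"].shape[:2],np.uint8)
    a=c["p"].astype(int); k=(a[...,0]>a[...,2]*1.6)&(a[...,0]-a[...,1]>20)
    m[max(0,v-dw):v+dw,u-dw:u+dw]=k[max(0,v-dw):v+dw,u-dw:u+dw]
    n,l,st,ce=cv2.connectedComponentsWithStats(m)
    i=1+np.argmax(st[1:,4]); return ce[i],st[i]
def hull(c,base,ax):
    # predicted silhouette centroid of cap cylinder
    an=np.arange(0,6.28,.1);x=np.array([0,1,0]);e1=np.cross(ax,x);e1/=np.linalg.norm(e1);e2=np.cross(ax,e1)
    P=np.array([base+ax*h+16*(np.cos(a)*e1+np.sin(a)*e2) for a in an for h in(81,100)])
    m=np.zeros((400,640),np.uint8);cv2.fillConvexPoly(m,cv2.convexHull(np.round(proj(c,pts(p,P))*1).astype(np.int32)),1)
    ys,xs=np.nonzero(m);return np.array([xs.mean(),ys.mean()]),m.sum()
E
python3 - <<'E'
from cap import *
cs={n:cam(n) for n in("wrist","top","side")}
save(cs["side"],"s5");save(cs["top"],"t5")
P=pts(p,(0,0,90))[0];L=[]
for n,c in cs.items():
    ce,st=blob(c,P,40 if n=="wrist" else 12);h,a=hull(c,np.zeros(3),np.array([0,0,1.]));print(n,ce.round(1),st,h.round(1),a);L.append((c,ce))
for sel in([0,1,2],[0,2],[1,2]):
    X=tri(*[L[i] for i in sel]);print(X,(Rs(p[3]).T@(X-p[:3])*1000).round(1))
E
```

```text
wrist [323.3 206.7] [ 301  182   46   48 1660] [322.9 210.7] 2195
top [218.2 156.4] [212 151  14  12 129] [218.9 155.8] 232
side [302.6 142.3] [293 133  20  22 331] [305.5 145.5] 205
[0.60285861 0.15250565 0.16119014] [-2.5  0.4 99.9]
[0.6003263  0.15215166 0.16190322] [-4.300e+00  1.000e-01  1.017e+02]
[0.6033779  0.15203668 0.16333145] [-1.000e+00 -1.000e-01  1.015e+02]
```

```bash
python3 - <<'E'
from cap import *
c=load("w4");a=c["p"][:, 318:328].mean(1).astype(int)
for r in list(range(150,186,2))+list(range(220,240)): print(r,a[r].tolist(),end=" ")
print()
for th,bx in((0,0),(0,-3),(0.03,0),(.05,0),(.05,2),(.1,3)):
    ax=np.array([-np.sin(th),0,np.cos(th)]);b=np.array([bx,0,0.])+ (0 if th==0 else 26*np.sin(th))*np.array([0,0,1])
    _,_=0,0
    an=np.arange(0,6.28,.05);e1=np.array([np.cos(th),0,np.sin(th)])
    P=[b+ax*h+16*(np.cos(t)*e1+np.sin(t)*np.array([0,1,0])) for t in an for h in(81,100)]
    v=proj(c,pts(p,P));B=proj(c,pts(p,[b+26*(np.cos(t)*e1+np.sin(t)*np.array([0,1,0])) for t in an]));print(th,bx,v[:,1].min().round(1),v[:,1].max().round(1),"base",B[:,1].min().round(1),B[:,1].max().round(1))
s=load("s5");H=cv2.resize(s["p"][110:220,240:370],None,fx=5,fy=5,interpolation=cv2.INTER_CUBIC)
for z,r0,col in((0,26,(0,0,255)),(55,26,(0,255,255)),(100,16,(0,255,0)),(81,16,(0,255,0))):
  for u,v in (proj(s,pts(p,[(r0*np.cos(t),r0*np.sin(t),z) for t in an]))-[240,110]+.5)*5: cv2.circle(H,(int(u),int(v)),0,col,-1)
cv2.imwrite("pics/s5m.png",H)
E
```

```text
150 [50, 51, 52] 152 [49, 50, 50] 154 [52, 52, 54] 156 [167, 171, 170] 158 [226, 229, 228] 160 [231, 234, 234] 162 [235, 238, 238] 164 [237, 240, 240] 166 [240, 242, 242] 168 [241, 244, 244] 170 [243, 245, 246] 172 [244, 246, 246] 174 [245, 246, 246] 176 [199, 198, 197] 178 [82, 58, 55] 180 [81, 55, 52] 182 [87, 56, 52] 184 [104, 63, 58] 220 [116, 65, 60] 221 [116, 65, 59] 222 [115, 64, 59] 223 [115, 65, 60] 224 [117, 65, 60] 225 [119, 66, 60] 226 [120, 76, 71] 227 [117, 104, 100] 228 [114, 119, 116] 229 [116, 123, 122] 230 [123, 143, 153] 231 [127, 156, 170] 232 [128, 158, 173] 233 [128, 157, 173] 234 [129, 157, 173] 235 [129, 158, 174] 236 [129, 157, 174] 237 [129, 157, 173] 238 [129, 158, 173] 239 [130, 158, 174] 
0 0 180.5 234.0 base 146.3 200.6
0 -3 176.4 229.9 base 143.0 197.6
0.03 0 177.3 230.6 base 146.3 201.1
0.05 0 175.1 228.3 base 146.3 201.4
0.05 2 177.9 231.1 base 148.5 203.4
0.1 3 173.8 226.4 base 149.7 205.2
```

View pics/s5m.png

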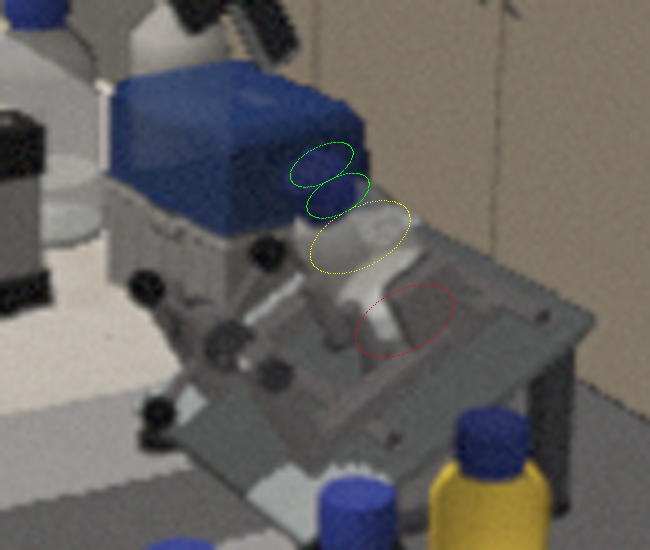

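The side view is consistent with the bottle seated. It slid the last 3 mm to the posts on release. Now the turnbuckle: I'll grip knob0 from above with the fingers straddling along y.

>>> {"fn": "send_rows", "kwargs": {"increments": [{"gripper":-0.2,"linear":[-0.024,-0.001,-0.016],"delta_rot":[0,0,0]},{"gripper":-0.2,"linear":[-0.048,-0.002,-0.045],"delta_rot":[0,0,0]},{"gripper":-0.2,"linear":[-0.072,-0.0027,-0.078],"delta_rot":[0,0,0]},{"gripper":-0.2,"linear":[-0.065,-0.0026,-0.091],"delta_rot":[0,0,0]},{"gripper":-0.2,"linear":[-0.057,-0.0025,-0.107],"delta_rot":[0,0,0]},{"gripper":-0.2,"linear":[-0.05,-0.0024,-0.1185],"delta_rot":[0,0,0]},{"gripper":-0.2,"linear":[-0.05,-0.0024,-0.1185],"delta_rot":[0,0,0]}]}}

```text
clock: 8.95
position: [0.518, 0.1496, 0.1011]
ee_rot: [0.245, -0.007, 0.97, -0.0]
contact_force: [-0.1, 0.4, -0.2]
width: 0.0512
gripper_force: 0.0
```

```bash
cat > st.py <<'E'
from cap import *
s=get_state();print(round(s["clock"],2),tool_in_seat(p)[0],(Rs(p[3]).T@s["contact_force"]).round(1),s["width"].round(4))
E
python3 st.py; python3 - <<'E'
from cap import *
c=cam("wrist");save(c,"w6");m=c["p"].copy()
for k in range(4):
  u,v=proj(c,pts(p,knob(p[4],k)))[0]; cv2.drawMarker(m,(int(u),int(v)),(0,0,255),0,8,1)
cv2.imwrite("pics/w6.png",m)
E
```

```text
Traceback (most recent call last):
  File "st.py", line 2, in <module>
    s=get_state();print(round(s["clock"],2),tool_in_seat(p)[0],(Rs(p[3]).T@s["contact_force"]).round(1),s["width"].round(4))
                                                                                                        ^^^^^^^^^^^^^^^^
AttributeError: 'float' object has no attribute 'round'
```

View pics/w6.png

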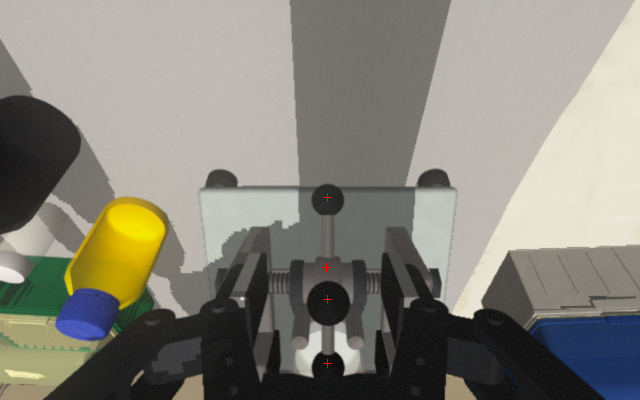

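The wrist view shows the fingers straddling knob0 (327,300), with the model markers on the knobs. I'll correct a few mm and close.

>>> {"fn": "send_rows", "kwargs": {"increments": [{"gripper":-0.2,"linear":[0.0015,0.001,0.008],"delta_rot":[0,0,0]},{"gripper":0.5,"linear":[0.0015,0.001,0.008],"delta_rot":[0,0,0]},{"gripper":1,"linear":[0.0015,0.001,0.008],"delta_rot":[0,0,0]},{"gripper":1,"linear":[0.0015,0.001,0.008],"delta_rot":[0,0,0]},{"gripper":1,"linear":[0.0015,0.001,0.008],"delta_rot":[0,0,0]},{"gripper":1,"linear":[0.0015,0.001,0.008],"delta_rot":[0,0,0]}], "newtons": 50}}

```text
clock: 9.6
position: [0.5207, 0.1513, 0.1135]
ee_rot: [0.248, -0.007, 0.969, 0.001]
contact_force: [-2.8, 0.2, 4.7]
width: 0.0143
gripper_force: 48.6
```

```bash
sed -i 's/s\["width"\].round(4)/s["width"]/' st.py; python3 st.py; python3 - <<'E'
from cap import *
import math
M=Rs(p[3])
def arc(k0,a0,a1,n):
    f=lambda a:np.array([-45*np.sin(a),0,45*np.cos(a)])
    for a in np.linspace(a0,a1,n+1)[1:]: print(round(a,1),(M@(f(np.radians(a))-f(np.radians(a0)))/1000).round(4).tolist())
arc(0,20.3,85,6);print();arc(3,-5,85,7);print();arc(2,-5,45,8)
E
```

```text
9.6 [-97.5   0.5  97.5] [-0.2  0.2  5.4] 0.014301472599555097
31.1 [-0.0049, -0.0001, -0.0069]
41.9 [-0.0085, -0.0001, -0.0145]
52.6 [-0.0105, -0.0002, -0.0227]
63.4 [-0.011, -0.0002, -0.0312]
74.2 [-0.0099, -0.0002, -0.0396]
85.0 [-0.0073, -0.0001, -0.0476]

7.9 [-0.0087, -0.0001, -0.0051]
20.7 [-0.0161, -0.0003, -0.0119]
33.6 [-0.0218, -0.0004, -0.0202]
46.4 [-0.0254, -0.0004, -0.0296]
59.3 [-0.0269, -0.0004, -0.0396]
72.1 [-0.0262, -0.0004, -0.0496]
85.0 [-0.0232, -0.0004, -0.0593]

1.2 [-0.0044, -0.0001, -0.0022]
7.5 [-0.0085, -0.0001, -0.0049]
13.8 [-0.0123, -0.0002, -0.008]
20.0 [-0.0157, -0.0003, -0.0115]
26.2 [-0.0188, -0.0003, -0.0153]
32.5 [-0.0214, -0.0003, -0.0195]
38.8 [-0.0235, -0.0004, -0.0239]
45.0 [-0.0251, -0.0004, -0.0286]
```

Width 14 mm is below 18 mm, so the grip is on the ball's upper part. Regripping 8 mm lower.

>>> {"fn": "send_rows", "kwargs": {"increments": [{"gripper":0.2,"linear":[0,0,0],"delta_rot":[0,0,0]},{"gripper":0.2,"linear":[0,0,0],"delta_rot":[0,0,0]},{"gripper":0.2,"linear":[0.001,-0.0005,-0.0085],"delta_rot":[0,0,0]},{"gripper":0.2,"linear":[0.001,-0.0005,-0.0085],"delta_rot":[0,0,0]},{"gripper":1,"linear":[0.001,-0.0005,-0.0085],"delta_rot":[0,0,0]},{"gripper":1,"linear":[0.001,-0.0005,-0.0085],"delta_rot":[0,0,0]},{"gripper":1,"linear":[0.001,-0.0005,-0.0085],"delta_rot":[0,0,0]},{"gripper":1,"linear":[0.001,-0.0005,-0.0085],"delta_rot":[0,0,0]}]}}

```text
clock: 10.4
position: [0.521, 0.1512, 0.1034]
ee_rot: [0.247, -0.007, 0.969, 0.001]
contact_force: [-0.9, 5.1, -2.3]
width: 0.015
gripper_force: 48.7
```

```bash
python3 st.py
```

```text
10.4 [-102.     0.4   88.4] [-1.8  5.1 -1.6] 0.015047520071231066
```

>>> {"fn": "send_rows", "kwargs": {"increments": [{"gripper":1,"linear":[-0.005,0,-0.007],"delta_rot":[0,0,0]},{"gripper":1,"linear":[-0.0085,0,-0.0145],"delta_rot":[0,0,0]},{"gripper":1,"linear":[-0.0105,0,-0.0225],"delta_rot":[0,0,0]},{"gripper":1,"linear":[-0.011,0,-0.031],"delta_rot":[0,0,0]},{"gripper":1,"linear":[-0.01,0,-0.0395],"delta_rot":[0,0,0]},{"gripper":1,"linear":[-0.0075,0,-0.0475],"delta_rot":[0,0,0]},{"gripper":1,"linear":[-0.0075,0,-0.0475],"delta_rot":[0,0,0]}]}}

```text
clock: 11.1
position: [0.5157, 0.1512, 0.0571]
ee_rot: [0.249, -0.008, 0.968, 0.001]
contact_force: [2.9, 1.0, -0.5]
width: 0.0149
gripper_force: 57.7
```

```bash
python3 st.py
```

```text
11.1 [-128.9    0.5   50.4] [ 2.3  1.  -1.8] 0.014902211043957753
```

>>> {"fn": "send_rows", "kwargs": {"increments": [{"gripper":0.1,"linear":[0,0,0],"delta_rot":[0,0,0]},{"gripper":0.1,"linear":[0,0,0],"delta_rot":[0,0,0]},{"gripper":0.1,"linear":[-0.0145,0,0.0265],"delta_rot":[0,0,0]},{"gripper":0.1,"linear":[-0.0285,0,0.0525],"delta_rot":[0,0,0]},{"gripper":0.1,"linear":[-0.0405,0,0.0745],"delta_rot":[0,0,0]},{"gripper":0.1,"linear":[-0.02,0,0.086],"delta_rot":[0,0,0]},{"gripper":0.1,"linear":[0.0015,0,0.0975],"delta_rot":[0,0,0]},{"gripper":0.1,"linear":[0.0015,0,0.0975],"delta_rot":[0,0,0]}]}}

```text
clock: 11.9
position: [0.5192, 0.1511, 0.1569]
ee_rot: [0.251, -0.006, 0.968, 0.001]
contact_force: [-0.0, -0.3, -0.3]
width: 0.0387
gripper_force: 0.0
```

```bash
cat > qest.py <<'E'
from cap import *
def qest(q0):
    best=[]
    cs=[cam("wrist"),cam("side")]
    for q in np.arange(q0-.6,q0+.6,.02):
        sc=0
        for c,r0 in zip(cs,(5,2)):
            g=c["p"].max(2).astype(float)
            for k in range(4):
                a=(q+k*np.pi/2+np.pi)%(2*np.pi)-np.pi
                if c is cs[0] and not -.5<a<1.9: continue
                if c is cs[1] and not -1.0<a<2: continue
                u,v=np.round(proj(c,pts(p,knob(q,k)))[0]).astype(int)
                if 5<v<330 and 5<u<635: sc+=min(g[v-r0:v+r0+1,u-r0:u+r0+1].mean(),90)
                else: sc+=60
        best.append((sc,q))
    best.sort();return best[:4]
if __name__=="__main__":
    import sys;print([(round(float(a)),round(float(b),2)) for a,b in qest(float(sys.argv[1]))])
E
python3 st.py; python3 qest.py 1.48
```

```text
11.9 [-78.    0.4 136.2] [-0.1 -0.3 -0.2] 0.03872379734064138
[(140, 1.26), (144, 1.24), (144, 1.22), (151, 1.2)]
```

```bash
python3 - <<'E'
from cap import *
c=cam("wrist");save(c,"w7")
g=c["p"].max(2)
# column profile through spoke plane
for r in range(100,360,5):
    print(r,int(g[r,316:334].mean()),end="; ")
print()
for q in (1.2,1.3,1.4,1.48,1.55): print(q,[proj(c,pts(p,knob(q,k)))[0].round(0).tolist() for k in range(4)])
b=(g<38).astype(np.uint8);n,l,st,ce=cv2.connectedComponentsWithStats(b)
print([(st[i].tolist(),ce[i].round().tolist()) for i in range(1,n) if st[i,4]>150])
s=cam("side");g=s["p"].max(2);n,l,st,ce=cv2.connectedComponentsWithStats((g<40).astype(np.uint8))
for q in (1.2,1.3,1.4,1.48,1.55): print(q,[proj(s,pts(p,knob(q,k)))[0].round(1).tolist() for k in range(4)])
print([(st[i].tolist(),ce[i].round(1).tolist()) for i in range(1,n) if 12<st[i,4]<200 and 250<ce[i][0]<320 and 140<ce[i][1]<210])
E
```

```text
100 122; 105 122; 110 122; 115 123; 120 123; 125 122; 130 122; 135 122; 140 67; 145 43; 150 43; 155 45; 160 46; 165 45; 170 85; 175 94; 180 94; 185 105; 190 117; 195 105; 200 102; 205 93; 210 103; 215 114; 220 124; 225 116; 230 99; 235 95; 240 91; 245 90; 250 87; 255 35; 260 36; 265 36; 270 38; 275 41; 280 50; 285 225; 290 228; 295 235; 300 240; 305 244; 310 233; 315 124; 320 68; 325 69; 330 69; 335 87; 340 111; 345 112; 350 111; 355 111; 
1.2 [[326.0, 153.0], [326.0, 173.0], [326.0, 258.0], [326.0, 266.0]]
1.3 [[326.0, 150.0], [326.0, 178.0], [326.0, 263.0], [326.0, 260.0]]
1.4 [[326.0, 147.0], [326.0, 183.0], [326.0, 267.0], [326.0, 254.0]]
1.48 [[326.0, 145.0], [326.0, 188.0], [326.0, 270.0], [326.0, 248.0]]
1.55 [[326.0, 144.0], [326.0, 191.0], [326.0, 272.0], [326.0, 243.0]]
[([0, 0, 30, 23, 353], [11.0, 8.0]), ([12, 85, 61, 60, 1116], [41.0, 119.0]), ([265, 253, 23, 86, 938], [277.0, 295.0]), ([311, 252, 31, 26, 400], [327.0, 263.0]), ([366, 258, 18, 81, 748], [373.0, 297.0]), ([64, 275, 532, 125, 26353], [335.0, 360.0])]
1.2 [[265.7, 182.4], [285.2, 193.3], [299.3, 170.6], [280.3, 158.9]]
1.3 [[266.1, 184.1], [286.8, 192.6], [299.1, 169.0], [278.6, 159.5]]
1.4 [[266.6, 185.7], [288.4, 191.8], [298.6, 167.4], [277.0, 160.3]]
1.48 [[267.1, 187.0], [289.6, 191.0], [298.1, 166.1], [275.7, 161.1]]
1.55 [[267.7, 188.0], [290.7, 190.2], [297.6, 165.1], [274.6, 161.9]]
[([277, 156, 6, 7, 33], [279.5, 158.8]), ([297, 168, 6, 6, 28], [299.2, 170.4]), ([263, 181, 6, 5, 21], [265.3, 182.8]), ([283, 191, 6, 6, 27], [285.5, 193.4])]
```

The side blobs give q = 1.22, so it slipped a little, which is fine. Next is knob3 at -20°.

>>> {"fn": "send_rows", "kwargs": {"increments": [{"gripper":0.1,"linear":[0.0075,0,0.004],"delta_rot":[0,0,0]},{"gripper":0.1,"linear":[0.015,0,-0.01],"delta_rot":[0,0,0]},{"gripper":0.1,"linear":[0.023,0,-0.025],"delta_rot":[0,0,0]},{"gripper":0.1,"linear":[0.0305,0,-0.038],"delta_rot":[0,0,0]},{"gripper":0.1,"linear":[0.0305,0,-0.038],"delta_rot":[0,0,0]},{"gripper":1,"linear":[0.0305,0,-0.038],"delta_rot":[0,0,0]},{"gripper":1,"linear":[0.0305,0,-0.038],"delta_rot":[0,0,0]},{"gripper":1,"linear":[0.0305,0,-0.038],"delta_rot":[0,0,0]}], "newtons": 90}}

```text
clock: 12.9
position: [0.5457, 0.1516, 0.1163]
ee_rot: [0.248, -0.007, 0.969, 0.001]
contact_force: [2.1, 5.4, -3.7]
width: 0.0135
gripper_force: 87.7
```

```bash
cat > qs.py <<'E'
from cap import *
def qs():
    s=cam("side");g=s["p"].max(2);n,l,st,ce=cv2.connectedComponentsWithStats((g<40).astype(np.uint8))
    B=np.array([ce[i] for i in range(1,n) if 12<st[i,4]<80 and 250<ce[i][0]<320 and 140<ce[i][1]<210])
    r=[]
    for q in np.arange(0,1.5708,.01):
        P=np.array([proj(s,pts(p,knob(q,k)))[0] for k in range(4)])
        d=np.sort([min(np.linalg.norm(B-x,axis=1)) for x in P]); r.append((d[:3].sum(),q,d.round(1)))
    return min(r,key=lambda x:x[0]),len(B)
if __name__=="__main__": print("q mod 90deg",qs())
E
python3 st.py;python3 qs.py; python3 - <<'E'
from cap import *
M=Rs(p[3]);f=lambda a:np.array([-45*np.sin(a),0,45*np.cos(a)])
for a in np.linspace(-20,95,9)[1:]: print(round(a,1),(M@(f(np.radians(a))-f(np.radians(-20)))/1000).round(4).tolist())
E
```

```text
12.9 [-74.1   0.5  87.9] [ 0.2  5.3 -4.3] 0.013504046527159629
q mod 90deg ((np.float64(0.7416473378621823), np.float64(1.21), array([ 0.2,  0.2,  0.3, 22.2])), 3)
-5.6 [-0.0108, -0.0002, -0.0031]
8.8 [-0.0206, -0.0003, -0.0087]
23.1 [-0.0286, -0.0005, -0.0166]
37.5 [-0.0344, -0.0006, -0.0263]
51.9 [-0.0376, -0.0006, -0.0371]
66.2 [-0.0381, -0.0006, -0.0483]
80.6 [-0.0357, -0.0006, -0.0593]
95.0 [-0.0307, -0.0005, -0.0694]
```

>>> {"fn": "send_rows", "kwargs": {"increments": [{"gripper":1,"linear":[-0.011,0,-0.003],"delta_rot":[0,0,0]},{"gripper":1,"linear":[-0.0205,0,-0.0085],"delta_rot":[0,0,0]},{"gripper":1,"linear":[-0.0285,0,-0.0165],"delta_rot":[0,0,0]},{"gripper":1,"linear":[-0.0345,-0.0005,-0.0265],"delta_rot":[0,0,0]},{"gripper":1,"linear":[-0.0375,-0.0005,-0.037],"delta_rot":[0,0,0]},{"gripper":1,"linear":[-0.038,-0.0005,-0.0485],"delta_rot":[0,0,0]},{"gripper":1,"linear":[-0.0355,-0.0005,-0.0595],"delta_rot":[0,0,0]},{"gripper":1,"linear":[-0.031,-0.0005,-0.0695],"delta_rot":[0,0,0]}]}}

```text
clock: 13.75
position: [0.5168, 0.1511, 0.0494]
ee_rot: [0.251, -0.007, 0.968, 0.002]
contact_force: [-8.6, 1.6, 8.3]
width: 0.0003
gripper_force: 4.0
```

```bash
python3 st.py;python3 qs.py
```

```text
13.75 [-131.6    0.4   43. ] [-3.5  1.7 11.4] 0.0003215423858023029
q mod 90deg ((np.float64(2.434644590948815), np.float64(0.6900000000000001), array([ 0.1,  0.6,  1.8, 24.3])), 3)
```

The grip slipped off, leaving q at about 2.26. I'll push with closed fingers instead: clear out, come over knob3's upslope side, and push it down-slope.

>>> {"fn": "send_rows", "kwargs": {"increments": [{"gripper":1,"linear":[-0.009,0,-0.004],"delta_rot":[0,0,0]},{"gripper":1,"linear":[-0.009,0,-0.004],"delta_rot":[0,0,0]},{"gripper":1,"linear":[-0.029,0,0.033],"delta_rot":[0,0,0]},{"gripper":1,"linear":[-0.048,-0.001,0.067],"delta_rot":[0,0,0]},{"gripper":1,"linear":[-0.0555,-0.001,0.081],"delta_rot":[0,0,0]},{"gripper":1,"linear":[-0.032,0,0.093],"delta_rot":[0,0,0]},{"gripper":1,"linear":[-0.009,0,0.106],"delta_rot":[0,0,0]},{"gripper":1,"linear":[-0.009,0,0.106],"delta_rot":[0,0,0]}]}}

```text
clock: 14.6
position: [0.5109, 0.1513, 0.1569]
ee_rot: [0.252, -0.007, 0.968, 0.002]
contact_force: [-0.2, -0.1, 0.2]
width: 0.0001
gripper_force: 0.0
```

```bash
python3 st.py;python3 qs.py
```

```text
14.6 [-85.2   0.7 140.3] [-0.1 -0.1  0.3] 0.00014881493070421323
q mod 90deg ((np.float64(0.8364014854976297), np.float64(0.6900000000000001), array([0.1, 0.3, 0.4, 0.7])), 4)
```

>>> {"fn": "send_rows", "kwargs": {"increments": [{"gripper":1,"linear":[0.011,-0.0005,-0.023],"delta_rot":[0,0,0]},{"gripper":1,"linear":[0.0215,-0.0005,-0.0455],"delta_rot":[0,0,0]},{"gripper":1,"linear":[0.0215,-0.0005,-0.0455],"delta_rot":[0,0,0]},{"gripper":1,"linear":[0.0175,-0.0005,-0.05],"delta_rot":[0,0,0]},{"gripper":1,"linear":[0.0135,-0.0005,-0.0545],"delta_rot":[0,0,0]},{"gripper":1,"linear":[0.011,-0.0005,-0.0615],"delta_rot":[0,0,0]},{"gripper":1,"linear":[0.0075,-0.0005,-0.0655],"delta_rot":[0,0,0]},{"gripper":1,"linear":[0.0075,-0.0005,-0.0655],"delta_rot":[0,0,0]}]}}

```text
clock: 15.45
position: [0.52, 0.1519, 0.0924]
ee_rot: [0.255, -0.008, 0.967, 0.003]
contact_force: [10.2, 0.7, 5.9]
width: -0.0005
gripper_force: 5.5
```

```bash
python3 st.py;python3 qs.py
```

```text
15.45 [-108.2    1.1   79.3] [11.8  0.5  0.3] -0.0004548604718879106
q mod 90deg ((np.float64(1.1187496248817328), np.float64(1.23), array([0.2, 0.3, 0.6, 1.2])), 4)
```

>>> {"fn": "send_rows", "kwargs": {"increments": [{"gripper":1,"linear":[0.001,0,0.002],"delta_rot":[0,0,0]},{"gripper":1,"linear":[-0.012,-0.001,0.027],"delta_rot":[0,0,0]},{"gripper":1,"linear":[-0.026,-0.001,0.052],"delta_rot":[0,0,0]},{"gripper":1,"linear":[0,-0.001,0.066],"delta_rot":[0,0,0]},{"gripper":1,"linear":[0.0265,-0.001,0.0805],"delta_rot":[0,0.01,0]},{"gripper":1,"linear":[0.0375,-0.001,0.06],"delta_rot":[0,0.01,0]},{"gripper":1,"linear":[0.0485,-0.001,0.0405],"delta_rot":[0,0.01,0]},{"gripper":1,"linear":[0.0485,-0.001,0.0405],"delta_rot":[0,0.01,0]}]}}

```text
clock: 16.3
position: [0.5634, 0.1491, 0.1275]
ee_rot: [0.244, -0.007, 0.97, 0.001]
contact_force: [4.7, 1.7, 0.1]
width: -0.0004
gripper_force: 2.1
```

```bash
python3 st.py;python3 qs.py
```

```text
16.3 [-53.3  -2.4  89.3] [ 4.1  1.6 -2.2] -0.0003610897723326572
q mod 90deg ((np.float64(1.2002652933058746), np.float64(1.34), array([0.2, 0.4, 0.6, 0.8])), 5)
```

>>> {"fn": "send_rows", "kwargs": {"increments": [{"gripper":1,"linear":[-0.003,0.0015,-0.0015],"delta_rot":[0,0,0]},{"gripper":1,"linear":[-0.006,0.002,-0.003],"delta_rot":[0,0,0]},{"gripper":1,"linear":[-0.009,0.002,-0.005],"delta_rot":[0,0,0]},{"gripper":1,"linear":[-0.012,0.002,-0.0065],"delta_rot":[0,0,0]},{"gripper":1,"linear":[-0.015,0.002,-0.008],"delta_rot":[0,0,0]},{"gripper":1,"linear":[-0.018,0.002,-0.01],"delta_rot":[0,0,0]},{"gripper":1,"linear":[-0.018,0.002,-0.01],"delta_rot":[0,0,0]}]}}

```text
clock: 17.05
position: [0.5445, 0.1512, 0.1196]
ee_rot: [0.245, -0.007, 0.97, 0.001]
contact_force: [3.4, 0.9, 5.2]
width: -0.0005
gripper_force: 2.3
```

```bash
python3 st.py;python3 qs.py
```

```text
17.05 [-73.6   0.   91.4] [5.6 0.8 2.9] -0.00048819859955100825
q mod 90deg ((np.float64(1.1295997484497842), np.float64(0.22), array([ 0.2,  0.4,  0.6, 24.7])), 3)
```

>>> {"fn": "send_rows", "kwargs": {"increments": [{"gripper":1,"linear":[-0.002,0,-0.001],"delta_rot":[0,0,0]},{"gripper":1,"linear":[-0.004,0,-0.002],"delta_rot":[0,0,0]},{"gripper":1,"linear":[-0.006,0,-0.0035],"delta_rot":[0,0,0]},{"gripper":1,"linear":[-0.006,0,-0.0035],"delta_rot":[0,0,0]}]}}

```text
clock: 17.5
position: [0.5384, 0.151, 0.1151]
ee_rot: [0.244, -0.007, 0.97, 0.001]
contact_force: [3.3, 1.0, 5.1]
width: -0.0004
gripper_force: 2.7
```

```bash
python3 st.py;python3 qs.py
```

```text
17.5 [-81.1  -0.1  90.3] [5.4 1.  2.9] -0.00035904819320261254
q mod 90deg ((np.float64(3.1009445780978537), np.float64(0.39), array([ 0.4,  0.5,  2.2, 24.6])), 3)
```

>>> {"fn": "send_rows", "kwargs": {"increments": [{"gripper":1,"linear":[-0.002,0,-0.001],"delta_rot":[0,0,0]},{"gripper":1,"linear":[-0.004,0,-0.002],"delta_rot":[0,0,0]},{"gripper":1,"linear":[-0.005,0,-0.003],"delta_rot":[0,0,0]},{"gripper":1,"linear":[-0.005,0,-0.003],"delta_rot":[0,0,0]}]}}

```text
clock: 17.95
position: [0.5367, 0.1512, 0.1139]
ee_rot: [0.247, -0.008, 0.969, 0.001]
contact_force: [9.1, -2.0, 4.5]
width: 0.0001
gripper_force: 4.9
```

```bash
python3 st.py;python3 qs.py
```

```text
17.95 [-83.2   0.2  90.1] [10.1 -2.2 -0.4] 8.191950311698358e-05
q mod 90deg ((np.float64(2.8778293415012017), np.float64(0.44), array([ 0.3,  0.5,  2.1, 24.6])), 3)
```

Resistance has begun: it stalled at 10 N. Tightening more.

>>> {"fn": "send_rows", "kwargs": {"increments": [{"gripper":1,"linear":[-0.002,0,-0.001],"delta_rot":[0,0,0]},{"gripper":1,"linear":[-0.004,0,-0.002],"delta_rot":[0,0,0]},{"gripper":1,"linear":[-0.006,0,-0.0035],"delta_rot":[0,0,0]},{"gripper":1,"linear":[-0.006,0,-0.0035],"delta_rot":[0,0,0]}]}}

```text
clock: 18.4
position: [0.5348, 0.152, 0.1131]
ee_rot: [0.251, -0.008, 0.968, 0.002]
contact_force: [14.7, -2.7, 5.7]
width: -0.0
gripper_force: 7.3
```

```bash
python3 st.py;python3 qs.py
```

```text
18.4 [-85.2   1.   90.4] [15.6 -3.  -2. ] -2.287709043271669e-05
q mod 90deg ((np.float64(1.6168004152154847), np.float64(0.53), array([0.1, 0.5, 1.1, 2.3])), 4)
```

>>> {"fn": "send_rows", "kwargs": {"increments": [{"gripper":1,"linear":[-0.003,0,-0.0015],"delta_rot":[0,0,0]},{"gripper":1,"linear":[-0.006,0,-0.0035],"delta_rot":[0,0,0]},{"gripper":1,"linear":[-0.009,0,-0.005],"delta_rot":[0,0,0]},{"gripper":1,"linear":[-0.009,0,-0.005],"delta_rot":[0,0,0]}]}}

```text
clock: 18.85
position: [0.5316, 0.154, 0.1123]
ee_rot: [0.257, -0.008, 0.966, 0.004]
contact_force: [20.9, -1.8, 9.3]
width: 0.0
gripper_force: 11.2
```

```bash
python3 st.py;python3 qs.py
```

```text
18.85 [-88.4   3.1  91.2] [22.8 -2.2 -1.8] 2.7286902195536977e-05
q mod 90deg ((np.float64(1.1183590403222656), np.float64(0.59), array([0.1, 0.2, 0.9, 2.3])), 4)
```

The jaws are firmly loaded at 23 N on the knob. Backing off and retreating.

>>> {"fn": "send_rows", "kwargs": {"increments": [{"gripper":1,"linear":[0.006,-0.001,0.003],"delta_rot":[0,0,0]},{"gripper":1,"linear":[0.014,-0.002,0.008],"delta_rot":[0,0,0]},{"gripper":1,"linear":[0.002,-0.002,0.03],"delta_rot":[0,0,0]},{"gripper":1,"linear":[-0.011,-0.002,0.055],"delta_rot":[0,0,0]},{"gripper":1,"linear":[-0.03,-0.002,0.09],"delta_rot":[0,0,0]},{"gripper":1,"linear":[-0.06,-0.002,0.12],"delta_rot":[0,0,0]},{"gripper":1,"linear":[-0.09,-0.002,0.14],"delta_rot":[0,0,0]},{"gripper":1,"linear":[-0.09,-0.002,0.14],"delta_rot":[0,0,0]}]}}

```text
clock: 19.7
position: [0.4234, 0.1482, 0.2429]
ee_rot: [0.242, -0.007, 0.97, 0.001]
contact_force: [0.2, -0.3, 0.5]
width: 0.0003
gripper_force: 0.0
```

```bash
python3 st.py;python3 qs.py; python3 - <<'E'
from cap import *
w=cam("wrist");t=cam("top");s=cam("side")
for c,n in((w,"wf"),(t,"tf"),(s,"sf")): save(c,n)
H=np.zeros((600,800,3),np.uint8)
u,v=proj(w,p[:3])[0].astype(int);u=np.clip(u,110,530);v=np.clip(v,100,250)
a=cv2.resize(w["p"][v-100:v+150,u-110:u+110],None,fx=1.8,fy=1.8);H[:a.shape[0],:a.shape[1]]=a
b=cv2.resize(s["p"][130:220,250:350],None,fx=4,fy=4,interpolation=cv2.INTER_CUBIC);H[:360,400:800]=b
d=cv2.resize(t["p"][80:300,170:500],None,fx=1.09,fy=1.09);H[360:360+d.shape[0],400:400+d.shape[1]]=d[:240]
cv2.imwrite("pics/final.png",H)
E
```

```text
19.7 [-120.8   -1.   257.7] [ 0.4 -0.3  0.3] 0.00032109112771794643
q mod 90deg ((np.float64(2.628103790488241), np.float64(0.47000000000000003), array([ 0.2,  0.3,  2.2, 24.2])), 3)
```

View pics/final.png

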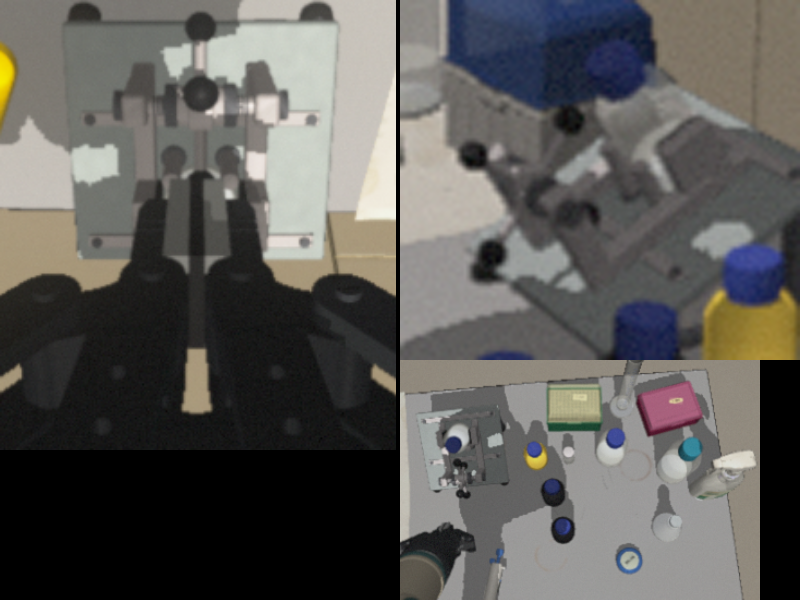

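The final view shows the bottle between the closed jaws against both posts, with the bystanders all standing. I'll do one numeric check that q stayed tight.

```bash
python3 - <<'E'
from cap import *
w=load("wf")
g=w["p"].max(2);n,l,st,ce=cv2.connectedComponentsWithStats((g<60).astype(np.uint8))
u,v=proj(w,p[:3])[0];print(u,v,[(ce[i].round(1).tolist(),st[i,4]) for i in range(1,n) if 80<st[i,4]<1500])
for q in(3.4,3.5,3.6,3.7): print(q,[proj(w,pts(p,knob(q,k)))[0].round(1).tolist() for k in(1,2,3)])
s=load("sf")
for nm in("sf",):
    g=s["p"].max(2);n,l,st,ce=cv2.connectedComponentsWithStats((g<45).astype(np.uint8))
    print([(ce[i].round(1).tolist(),st[i,4]) for i in range(1,n) if 8<st[i,4]<120 and 250<ce[i][0]<320 and 140<ce[i][1]<210])
for q in(3.4,3.5,3.6,3.7): print(q,[proj(s,pts(p,knob(q,k)))[0].round(1).tolist() for k in range(4)])
E
```

```text
325.5374746577562 254.98516385134616 [([261.5, 156.5], np.int32(127)), ([326.0, 164.4], np.int32(185)), ([543.1, 170.8], np.int32(296)), ([325.8, 201.2], np.int32(217)), ([457.3, 285.6], np.int32(606))]
3.4 [[325.8, 250.5], [326.0, 210.0], [325.9, 162.3]]
3.5 [[325.8, 251.2], [326.0, 204.9], [325.8, 162.8]]
3.6 [[325.8, 251.4], [326.0, 199.9], [325.8, 163.7]]
3.7 [[325.8, 251.1], [326.0, 195.0], [325.8, 165.1]]
[([291.9, 159.4], np.int32(42)), ([268.4, 168.8], np.int32(25)), ([292.0, 182.8], np.int32(9)), ([297.3, 182.6], np.int32(10)), ([271.8, 194.8], np.int32(45))]
3.4 [[294.4, 186.6], [295.0, 161.6], [270.6, 165.7], [270.6, 191.4]]
3.5 [[295.5, 185.1], [293.8, 160.6], [269.4, 167.3], [271.9, 192.3]]
3.6 [[296.5, 183.5], [292.4, 159.7], [268.4, 168.9], [273.3, 193.0]]
3.7 [[297.4, 181.9], [291.0, 159.0], [267.5, 170.7], [274.7, 193.6]]
```

```bash
python3 -c "
from rig import sign_off
print(sign_off())"
```

```text
the job is handed in; nothing more can be done
None
```

The small bottle stands in the clamp stand against both posts and was let go before tightening; the turnbuckle is at about 3.6 rad with both jaws gripping it, the other things are still standing, and the job was handed in at about 20 s.

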